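# Set the finished brooches on their presentation pads

### The job

Put each of the four finished silver brooches on the cream pad whose coloured inlay has its shape and its stone's colour: flat on the pad, stone up, centred on the inlay and turned to line up with it (the round one may be turned any way). Let go of them all, and do not knock over the amber bottle or the yellow jar that stand in between.

Things in the scene. Friction and masses are not known exactly. Their poses are not given: they have to be found in the camera images.
- round: Round silver brooch, 50 mm across, blue stone in the middle. Origin: centre of the underside; z up. Silver body 9 mm thick, stone up to 5 mm above it. Loose, lies flat on the bench at the start, 60 to 130 g.
- oval: Long oval silver brooch with straight sides and round ends, 62 mm along its x by 36 mm along its y, long purple stone along x. Origin: centre of the underside; z up. Silver body 9 mm thick, stone up to 5 mm above it. Loose, lies flat on the bench at the start, 60 to 130 g.
- plaque: Rectangular silver brooch, 64 mm along its x by 34 mm along its y, large green stone. Origin: centre of the underside; z up. Silver body 9 mm thick, stone up to 5 mm above it. Loose, lies flat on the bench at the start, 60 to 130 g.
- flower: Four-petalled silver brooch with a red stone in the middle: petals are discs of 13 mm radius centred 12 mm out in both x and y, so it is 50 mm across along x and along y, and a quarter turn looks the same. Origin: centre of the underside; z up. Silver body 9 mm thick, stone up to 5 mm above it. Loose, lies flat on the bench at the start, 60 to 130 g.
- round_pad: Fixed presentation pad, cream leather block 84 x 84 mm, 12 mm high, with a flush blue inlay on top in the shape of the round brooch, 3 mm larger all round (56 mm across). Origin: centre of the underside, so its top is 12 mm above it; the inlay is centred on it; z up. It does not move; where it lies and how it is turned vary.
- oval_pad: Fixed presentation pad, cream leather block 84 x 84 mm, 12 mm high, with a flush purple inlay on top in the shape of the oval brooch, 3 mm larger all round (68 x 42 mm). Origin: centre of the underside, so its top is 12 mm above it; the inlay is centred on it; x along the inlay long axis; z up. It does not move; where it lies and how it is turned vary.
- plaque_pad: Fixed presentation pad, cream leather block 84 x 84 mm, 12 mm high, with a flush green inlay on top in the shape of the rectangular brooch, 3 mm larger all round (70 x 40 mm). Origin: centre of the underside, so its top is 12 mm above it; the inlay is centred on it; x along the inlay long axis; z up. It does not move; where it lies and how it is turned vary.
- flower_pad: Fixed presentation pad, cream leather block 84 x 84 mm, 12 mm high, with a flush red inlay on top in the shape of the four-petalled brooch, 3 mm larger all round (56 mm across x and y). Origin: centre of the underside, so its top is 12 mm above it; the inlay is centred on it; x along the inlay square, petals on its diagonals; z up. It does not move; where it lies and how it is turned vary.
- flux_bottle: Loose amber bottle with a black cap, 38 mm in diameter and 60 mm tall, standing among the pads and brooches, not to be knocked over. Origin: centre of the underside; z up.
- paste_jar: Loose yellow jar with a white cap, 42 mm in diameter and 45 mm tall, standing among the pads and brooches, not to be knocked over. Origin: centre of the underside; z up. The third small thing standing there, a copper spool 42 mm across and 26 mm tall, does not matter.
Not all that is in view belongs to the job. What is shaped like the plaque but brown or pink is not meant.

How it is judged:
At the end, for the whole second after the job is handed in: Each brooch rests flat (tilt under 0.12 rad) on top of its own pad, centres within 12 mm, all still; oval and rectangle have their long axis within 0.25 rad of the inlay's, either way round; the four-petalled one is within 0.25 rad at any quarter turn; the round one lies any way (horizontal distance between round and round_pad below 0.012 m and z of round in the frame of round_pad between 0.009 and 0.016 m and angle between each of round, oval, plaque, flower's own z axis and vertical below 0.12 rad and linear speed of each of round, oval, plaque, flower below 0.02 m/s and horizontal distance between oval and oval_pad below 0.012 m and z of oval in the frame of oval_pad between 0.009 and 0.016 m and angle between the x axis of oval and the x axis of oval_pad, either way round below 0.25 rad and horizontal distance between plaque and plaque_pad below 0.012 m and z of plaque in the frame of plaque_pad between 0.009 and 0.016 m and angle between the x axis of plaque and the x axis of plaque_pad, either way round below 0.25 rad and horizontal distance between flower and flower_pad below 0.012 m and z of flower in the frame of flower_pad between 0.009 and 0.016 m and (angle between the x axis of flower and the x axis of flower_pad, either way round below 0.25 rad or angle between the x axis of flower and the y axis of flower_pad, either way round below 0.25 rad)); the robot touches nothing.
It fails at once if the amber bottle is knocked over (angle between flux_bottle's own z axis and vertical above 0.6 rad).
It fails at once if the yellow jar is knocked over (angle between paste_jar's own z axis and vertical above 0.6 rad).
It also fails if it takes over 102 s, if anything falls off the work surface, if the arm or the gripper's body presses on something with over 40 N, if the wrist force passes 120 N, or if a joint passes its speed limit or range.

### The arm

A 6-joint arm with a two-finger parallel gripper is mounted at the origin on the work surface. World frame = base frame: x ahead of the robot, y to its left, z up, the work surface at z = 0. Lengths are in m, angles in rad, forces in N, time in s.
With the tool pointing down it reaches from about 0.375 to 0.975 m from the base axis. Payload 3.8 kg.
Tool frame: the origin (TCP) lies midway between the tips of the shut fingers; the grasp point (between the pads) lies 19 mm behind it; z points along the fingers, y is the line along which they close (so a half turn about z gives the same grasp; the last joint's range is limited). The gripper opens to 85 mm and grips with 20 to 120 N. Pads are 22 mm wide; open, the fingers measure 114 mm over their backs; the gripper's body (76 mm by 85 mm) begins 54 mm behind the grasp point. The pads swing forward as they close: fully open they stand 13 mm farther back than shut.
Start: joints at [1.093, 0.264, 1.604, -0, 1.274, -0.037], TCP at [0.288, 0.61, 0.231] pointing down, gripper open.
Joint ranges: [-2.63, 2.63], [-0.94, 2.18], [0.31, 2.57], [-1.31, 4.45], [0, 2.66], [-2.55, 2.55]. Speed limits (rad/s): [2.57, 2.57, 3.14, 3.14, 3.14, 3.14].

### API

Orientations are given as [roll, pitch, yaw] about the fixed x, y, z axes, in that order (R = Rz(yaw) Ry(pitch) Rx(roll)).
In Python, from cell import ctrl gives the robot as it stands. The module is installed in compiled form; this text tells all that it offers.
- The arm moves only by the shell command python3 -m inch 'ROWS' [FORCE]. ROWS is a JSON object whose one key "moves" holds a list of rows, each an object with "delta_pos": the shift along the tool's x, y, z in cm, a list of three; "dr": the turn, a rotation vector about the tool's x, y, z in degrees, a list of three; "grip": the finger opening in cm, from 0 to 8.54. In form: {"moves": [{"delta_pos": [tx, ty, tz], "dr": [ax, ay, az], "grip": grip}, ...]}. A call has 1 to 12 rows; each row shifts and turns the commanded pose from where the row before left it, along the tool's axes as they then stand; what a row does not reach is not made up. A row lasts 1/10 s, in which the tool goes at most 50 mm and 8.59 degrees, less where a joint would pass 70% of its speed; a pose out of reach is approached as far as the arm can. A call with a gripper value outside its range is refused whole. The fingers move at their own pace and stop on an object; FORCE is the grip in N (left out, the last holds). Time passes only in rows, so rows that do not move let the fingers close. It gives the time, the measured TCP pose, the force, the opening and the grip force at its end, in the units of the state.
- ctrl.sense(): the state, without advancing time (a new reading comes with each control period).
- ctrl.camera(name): name is "scene" or "side" or "wrist"; returns a dict with "color" (480x640x3 uint8, red, green, blue), "range_z" (480x640 float32, m along the optical axis (not along the pixel's ray), 0 where there is no reading), "intrinsics" (3x3 intrinsics, pixels), "dist_coeffs" ([k1, k2, p1, p2, k3] as OpenCV has them; the pictures are not rectified), "world_to_cam" (4x4, takes a point from world to camera coordinates). Camera axes: x right, y down, z forward; pixel columns grow to the right and rows downward; lengths in m; the calibration is good to about 2 mm. A picture is of the moment at which its call begins.
- ctrl.job_done(): hands the job in; it is judged then, once.
The state is a dict: "clock": time; "joint_positions": joint angles; "joint_velocities": joint speeds; "joint_torque": joint torques, N m; "tcp_pos": TCP position; "ee_rot": TCP orientation; "force": force on the tool from outside, world axes, zero at the start; "wrist_torque": the same for the moment, N m; "opening": finger opening in m; "grasp_force": force on a finger pad.
Only numpy, scipy, OpenCV 4.12 (cv2) and the standard library are available. Lean on these libraries where they do the work, as an engineer would, in place of code of your own. Each camera call takes 0.05 s, during which the arm holds its last target. There are 200 camera calls.

## Working session

There is one attempt and no reset: what is moved stays moved. The work goes in short steps, Python scripts to look and compute and a shell command to move; the robot and the scene stay as the last step left them, time stands still between calls to the robot, and variables do not carry over. Pictures are saved under pics/ and viewed, at most 14 in all, crops included, and the job is handed in when it is done.

```bash
mkdir -p pics; python3 - <<'E'
from cell import ctrl
import cv2,numpy as np
for n in ["scene","side"]:
    c=ctrl.camera(n); np.savez(f"{n}0.npz",**c)
    cv2.imwrite(f"pics/{n}0.png",c["color"][:,:,::-1])
    print(n,c["intrinsics"],c["dist_coeffs"],c["world_to_cam"])
s=ctrl.sense();print({k:np.round(v,3) for k,v in s.items()})
E
```

```text
scene [[516.86764317   0.         313.34388087]
 [  0.         516.86764317 235.43293354]
 [  0.           0.           1.        ]] [-0.12983487  0.          0.          0.          0.        ] [[-0.74429452  0.66765117 -0.01635782  0.37994256]
 [ 0.43935893  0.4710549  -0.76489935 -0.13644488]
 [-0.50298052 -0.57649735 -0.64394208  1.16745097]
 [ 0.          0.          0.          1.        ]]
side [[484.34124918   0.         329.34657712]
 [  0.         484.34124918 238.3874072 ]
 [  0.           0.           1.        ]] [-0.13260714  0.          0.          0.          0.        ] [[ 0.81940344 -0.57309502  0.01183639 -0.41106286]
 [-0.37292044 -0.54865097 -0.74827299  0.14168018]
 [ 0.43532557  0.60872343 -0.66328534  0.94628591]
 [ 0.          0.          0.          1.        ]]
{'clock': np.float64(0.1), 'joint_positions': array([ 1.093,  0.265,  1.605,  0.   ,  1.274, -0.037]), 'joint_velocities': array([ 0.001, -0.002, -0.002,  0.002, -0.   ,  0.001]), 'joint_torque': array([-0.0000e+00, -5.1671e+01, -3.6858e+01, -0.0000e+00,  6.0000e-03,
       -0.0000e+00]), 'tcp_pos': array([0.288, 0.61 , 0.23 ]), 'ee_rot': array([-3.139, -0.   ,  2.701]), 'force': array([-0.5  , -0.602, -0.662]), 'wrist_torque': array([-0.033, -0.024, -0.009]), 'grasp_force': np.float64(0.0), 'opening': np.float64(0.086)}
```

View pics/scene0.png

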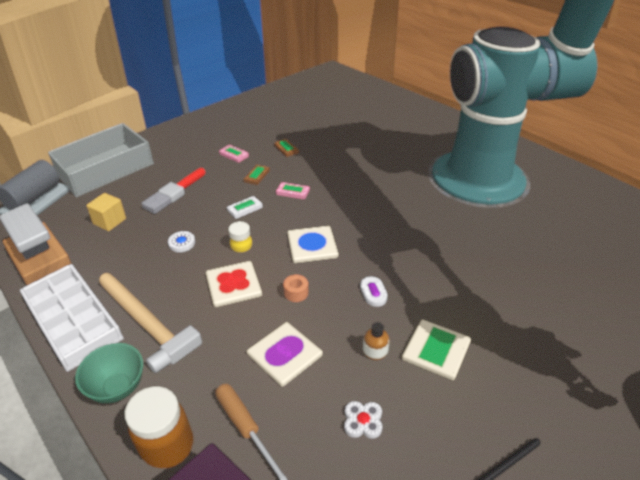

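View pics/side0.png

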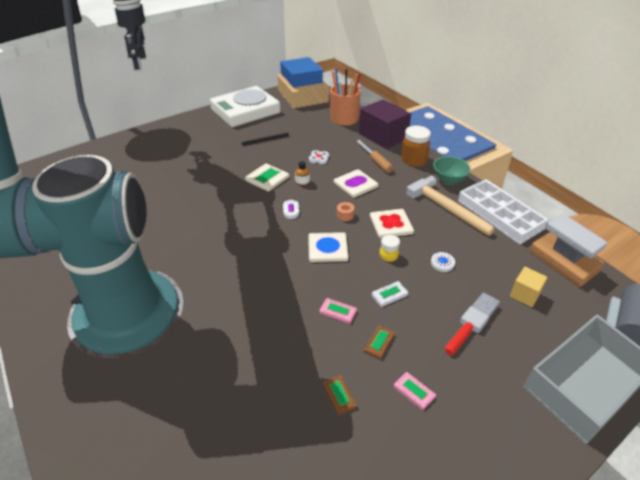

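Scene view: the brooches are round (181,241), oval (374,291), silver plaque (245,207) and flower (363,419). The pads are blue (312,243), red (234,283), purple (285,352) and green (437,349). The bottle is at (376,341), the jar at (240,238) and the spool at (296,288). Plaque candidates are pink (234,153) and (293,190), brown (257,173) and (285,146), and silver-white (245,207). The last one fits because it is the only silver one.

```bash
cat > h.py <<'E'
import cv2,numpy as np
def ray(c,uv):
    K,d,T=c["intrinsics"],c["dist_coeffs"],c["world_to_cam"]
    n=cv2.undistortPoints(np.array(uv,float).reshape(-1,1,2),K,d).reshape(-1,2)
    R,t=T[:3,:3],T[:3,3]
    return -R.T@t,(np.c_[n,np.ones(len(n))])@R
def onplane(c,uv,z):
    o,r=ray(c,uv); return o+r*((z-o[2])/r[:,2])[:,None]
def proj(c,p):
    T=c["world_to_cam"]
    return cv2.projectPoints(np.array(p,float).reshape(-1,1,3),cv2.Rodrigues(T[:3,:3])[0],T[:3,3],c["intrinsics"],c["dist_coeffs"])[0].reshape(-1,2)
def topdown(c,z,cx,cy,half=.06,mm=.25):
    n=int(2*half*1000/mm); a=(np.arange(n)+.5)*mm/1000-half
    X,Y=np.meshgrid(cx+a,cy+a)   # col=x, row=y
    m=proj(c,np.stack([X,Y,X*0+z],-1)).astype(np.float32).reshape(n,n,2)
    return cv2.remap(c["color"],m[...,0],m[...,1],cv2.INTER_CUBIC)
def mask(img,col):
    h=cv2.cvtColor(img,cv2.COLOR_RGB2HSV).astype(int);H,S,V=h[...,0],h[...,1],h[...,2]
    r={'blue':(H>98)&(H<125)&(S>110),'purple':(H>128)&(H<160)&(S>90),'green':(H>45)&(H<85)&(S>100),
       'red':((H<8)|(H>172))&(S>120),'silver':(V>120)&(S<45),'light':(V>130)&(S<70)}[col]
    return (r&(V>60)).astype(np.uint8)
def blob(c,col,uv,z,rad=35):
    """largest blob of colour near uv -> (xy centroid, long-axis angle, rect sizes mm)"""
    u,v=map(int,uv); x0=onplane(c,[uv],z)[0]
    img=topdown(c,z,x0[0],x0[1],rad/1000*1.7)
    m=cv2.morphologyEx(mask(img,col),cv2.MORPH_CLOSE,np.ones((9,9)))
    cs=cv2.findContours(m,cv2.RETR_EXTERNAL,cv2.CHAIN_APPROX_NONE)[0]
    k=max(cs,key=cv2.contourArea)
    (a,b),(w,h),an=cv2.minAreaRect(k); M=cv2.moments(k)
    n=img.shape[0]; f=lambda a,b:np.array([x0[0]+((a+.5)-n/2)*.00025,x0[1]+((b+.5)-n/2)*.00025])
    if w<h: w,h,an=h,w,an+90
    pa=.5*np.degrees(np.arctan2(2*M['mu11'],M['mu20']-M['mu02']))
    return f(M['m10']/M['m00'],M['m01']/M['m00']),f(a,b),(an+90)%180-90,pa,(w/4,h/4)
E
python3 - <<'E'
from h import *
sc=np.load('scene0.npz');sd=np.load('side0.npz')
L={'round_pad':('blue',(312,243),(328,245),.012),'oval_pad':('purple',(285,351),(356,182),.012),
'plaque_pad':('green',(437,348),(268,176),.012),'flower_pad':('red',(234,282),(391,221),.012),
'round':('blue',(181,241),(443,261),.013),'oval':('purple',(374,290),(291,208),.013),
'plaque':('green',(245,207),(390,294),.013),'flower':('red',(363,418),(319,157),.013),
'bottlecap':('light',(377,352),(302,180),.015)}
for n,(col,a,b,z) in L.items():
    for c,uv in((sc,a),(sd,b)):
        r=blob(c,col,uv,z,28 if n[-3:]!='pad' else 42)
        print(n,np.round(r[0],4),np.round(r[1],4),'rect %.0f mom %.0f'%r[2:4],np.round(r[4],0))
for n,a,b,z in(('bottle top',(377,328),(302,166),.06),('jar top',(239,229),(391,241),.045),('spool',(296,281),(346,207),.026)):
    print(n,np.round(onplane(sc,[a],z),3),np.round(onplane(sd,[b],z),3))
P={'plaque':(245,207),'round':(181,241),'oval':(374,290),'flower':(363,418)}
t=[]
for n,uv in P.items():
    x=onplane(sc,[uv],.009)[0]
    q=onplane(sd,[L[n][2]],.009)[0]
    t.append(np.vstack([cv2.resize(topdown(c,.009,x[0],x[1],.045),(200,200)) for c in(sc,sd)]))
cv2.imwrite('pics/crops.png',np.hstack(t)[:,:,::-1])
E
```

```text
round_pad [ 0.4422 -0.0805] [ 0.4421 -0.0805] rect -63 mom -41 [51. 50.]
round_pad [ 0.4394 -0.0817] [ 0.4394 -0.0816] rect -76 mom -39 [50. 50.]
oval_pad [0.6445 0.082 ] [0.6444 0.0821] rect 2 mom 1 [64. 38.]
oval_pad [0.6414 0.0805] [0.6414 0.0805] rect 2 mom -0 [61. 35.]
plaque_pad [0.4659 0.2373] [0.4658 0.2374] rect 19 mom 19 [65. 36.]
plaque_pad [0.4627 0.2351] [0.4628 0.2353] rect 19 mom 20 [62. 32.]
flower_pad [ 0.6148 -0.0964] [ 0.6149 -0.0963] rect -24 mom -27 [52. 52.]
flower_pad [ 0.612  -0.0977] [ 0.6121 -0.0978] rect -24 mom -36 [50. 50.]
round [ 0.6249 -0.2568] [ 0.625  -0.2569] rect -10 mom -45 [18. 18.]
round [ 0.6177 -0.264 ] [ 0.6176 -0.2639] rect -45 mom -49 [19. 18.]
oval [0.4496 0.087 ] [0.4498 0.0868] rect 63 mom 62 [33. 14.]
oval [0.4412 0.0787] [0.4413 0.0788] rect 61 mom 61 [30. 12.]
plaque [ 0.4683 -0.263 ] [ 0.4684 -0.2632] rect -7 mom -7 [40. 15.]
plaque [ 0.4618 -0.2689] [ 0.4621 -0.2688] rect -6 mom -6 [39. 15.]
flower [0.6386 0.2454] [0.6386 0.2454] rect -73 mom -4 [17. 17.]
flower [0.6306 0.2391] [0.6304 0.2389] rect -56 mom -77 [14. 11.]
bottlecap [0.5435 0.1814] [0.5391 0.1811] rect -32 mom -36 [45. 34.]
bottlecap [0.5269 0.1633] [0.5305 0.1681] rect 58 mom -78 [58. 41.]
bottle top [[0.539 0.174 0.06 ]] [[0.525 0.156 0.06 ]]
jar top [[ 0.544 -0.17   0.045]] [[ 0.538 -0.179  0.045]]
spool [[ 0.542 -0.008  0.026]] [[ 0.543 -0.009  0.026]]
```

View pics/crops.png

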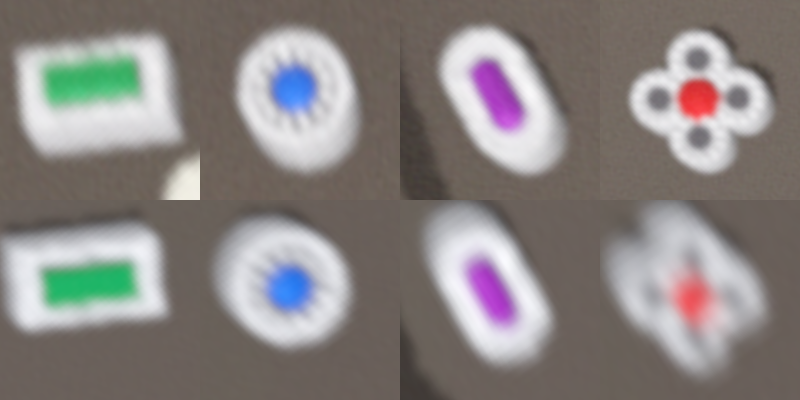

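The enlarged crops (top row scene, bottom row side) confirm silver bodies: green plaque at left, then blue round, purple oval and red flower with its petals along the world axes. Next I go over the flower.

```bash
cat > plan.py <<'E'
import sys,numpy as np
from cell import ctrl
s=ctrl.sense();p=np.array(s['tcp_pos']);y=s['ee_rot'][2]
x,yy,z,yaw=map(float,sys.argv[1:5])
t=np.radians(yaw); d=np.array([x,yy,z])-p
rz=np.degrees(y-t); rz=(rz+180)%360-180
def f(a): return np.round(100*np.array([d[0]*np.cos(a)+d[1]*np.sin(a),d[0]*np.sin(a)-d[1]*np.cos(a),-d[2]]),2)
print('clock',round(s['clock'],1),'pos',np.round(p,4),'yaw',round(np.degrees(y),1),'q1,q6',np.round(np.degrees(s['joint_positions'][[0,5]])),'| turn rz',round(rz,1),'shift now',f(y),'after turn',f(t))
E
python3 plan.py .635 .242 .16 135
```

```text
clock 0.1 pos [0.2877 0.6099 0.23  ] yaw 154.7 q1,q6 [63. -2.] | turn rz 19.7 shift now [-47.11 -18.45   7.  ] after turn [-50.57  -1.45   7.  ]
```

```bash
python3 -m inch '{"moves":[{"delta_pos":[0,0,0],"dr":[0,0,6.6],"grip":7},{"delta_pos":[0,0,0],"dr":[0,0,6.6],"grip":7},{"delta_pos":[0,0,0],"dr":[0,0,6.5],"grip":7},{"delta_pos":[-4.6,0,0],"dr":[0,0,0],"grip":7},{"delta_pos":[-4.6,0,0],"dr":[0,0,0],"grip":7},{"delta_pos":[-4.6,0,0],"dr":[0,0,0],"grip":7},{"delta_pos":[-4.6,0,0],"dr":[0,0,0],"grip":7},{"delta_pos":[-4.6,0,0],"dr":[0,0,0],"grip":7},{"delta_pos":[-4.6,0,0],"dr":[0,0,0],"grip":7},{"delta_pos":[-4.6,0,0],"dr":[0,0,0],"grip":7},{"delta_pos":[-4.6,0,0],"dr":[0,0,0],"grip":7},{"delta_pos":[-4.6,0,0],"dr":[0,0,0],"grip":7}]}' 40; python3 plan.py .635 .242 .16 135
```

```text
clock: 1.3
tcp_pos: [0.5817, 0.3163, 0.2307]
ee_rot: [-3.141, -0.0, 2.357]
force: [1.6, 0.3, 0.7]
opening: 0.0699
grasp_force: 0.0
clock 1.3 pos [0.5817 0.3163 0.2307] yaw 135.0 q1,q6 [ 26. -19.] | turn rz 0.0 shift now [-9.02 -1.49  7.07] after turn [-9.02 -1.49  7.07]
```

```bash
python3 -m inch '{"moves":[{"delta_pos":[-3,-0.5,1.8],"dr":[0,0,0],"grip":7},{"delta_pos":[-3,-0.5,1.8],"dr":[0,0,0],"grip":7},{"delta_pos":[-3,-0.5,1.8],"dr":[0,0,0],"grip":7},{"delta_pos":[0,0,0],"dr":[0,0,0],"grip":7},{"delta_pos":[0,0,0],"dr":[0,0,0],"grip":7}]}'; python3 plan.py .635 .242 .16 135; python3 - <<'E'
from h import *
from cell import ctrl
c=ctrl.camera('wrist');np.savez('w1.npz',**c);cv2.imwrite('pics/w1.png',c['color'][:,:,::-1])
T=c['world_to_cam'];print(np.round(-T[:3,:3].T@T[:3,3],3),np.round(T[:3,:3],2))
print(proj(c,[(.635,.242,.012)]))
E
```

```text
clock: 1.8
tcp_pos: [0.6335, 0.243, 0.1759]
ee_rot: [-3.139, -0.002, 2.355]
force: [-0.1, 0.4, -0.5]
opening: 0.0701
grasp_force: 0.0
clock 1.8 pos [0.6335 0.243  0.1759] yaw 134.9 q1,q6 [ 19. -26.] | turn rz -0.1 shift now [-0.18  0.03  1.59] after turn [-0.18  0.03  1.59]
[0.581 0.296 0.318] [[ 0.71  0.71 -0.  ]
 [ 0.68 -0.68  0.28]
 [ 0.2  -0.2  -0.96]]
[[323.680657   226.82713641]]
```

View pics/w1.png

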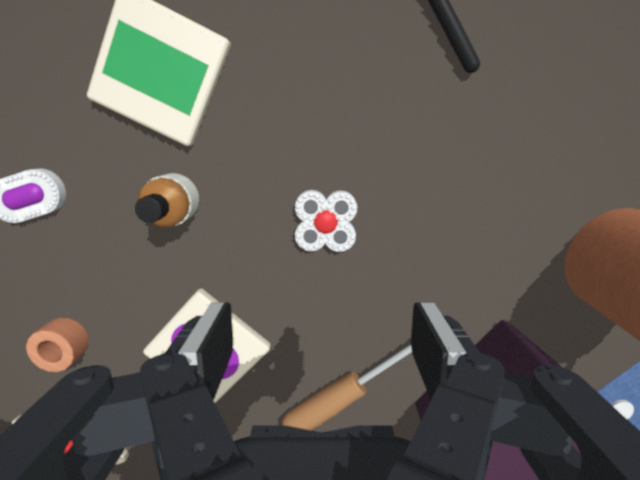

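The wrist view shows the flower at (326,221) with its petals on the image diagonals, so it is aligned with the tool. The green pad (157,68), bottle (165,200), oval (25,195), spool (58,345) and the partly hidden purple pad are also visible.

```bash
python3 - <<'E'
from h import *
c=dict(np.load('w1.npz'))
for n,col,uv,z,r in(('flower stone','red',(325,221),.012,20),('flower body','light',(325,221),.009,30),('plaque_pad','green',(155,68),.012,42),('oval','purple',(22,197),.012,28)):
    q=blob(c,col,uv,z,r);print(n,np.round(q[0],4),np.round(q[1],4),np.round(q[2:4],1),np.round(q[4],1))
print('depth z: stone',c['range_z'][221,325], 'bench',c['range_z'][221,400])
for uv in((325,221),(311,236),(400,221),(420,100)):
    d=c['range_z'][uv[1],uv[0]];o,r=ray(c,[uv]);print(uv,np.round(o+r[0]*d,4))
E
```

```text
flower stone [0.633 0.246] [0.633 0.246] [ 71.6 -62.2] [18.1 18.1]
flower body [0.6331 0.246 ] [0.633 0.246] [-46.3 -37.9] [52.  51.5]
plaque_pad [0.4621 0.2388] [0.4621 0.2388] [18.8 18.9] [68.4 38.5]
oval [0.4441 0.0877] [0.4441 0.0877] [61.4 61. ] [35.8 15.9]
depth z: stone 0.31394473 bench 0.32713485
(325, 221) [0.6323 0.2462 0.0119]
(311, 236) [0.6338 0.2283 0.0083]
(400, 221) [ 0.6796  0.2892 -0.0012]
(420, 100) [ 6.183e-01  3.647e-01 -4.000e-04]
```

```bash
python3 plan.py .633 .246 .004 134.9; python3 -m inch '{"moves":[{"delta_pos":[0.2,0.2,4],"dr":[0,0,0],"grip":7},{"delta_pos":[0.05,0,4],"dr":[0,0,0],"grip":7},{"delta_pos":[0,0,4],"dr":[0,0,0],"grip":7},{"delta_pos":[0,0,3],"dr":[0,0,0],"grip":6.5},{"delta_pos":[0,0,1.5],"dr":[0,0,0],"grip":6.5},{"delta_pos":[0,0,0],"dr":[0,0,0],"grip":6.5},{"delta_pos":[0,0,0],"dr":[0,0,0],"grip":6.5}]}';python3 plan.py .633 .246 0 134.9
```

```text
clock 1.9 pos [0.6337 0.244  0.177 ] yaw 135.0 q1,q6 [ 19. -26.] | turn rz 0.1 shift now [ 0.2   0.09 17.3 ] after turn [ 0.2   0.09 17.3 ]
clock: 2.55
tcp_pos: [0.6347, 0.2481, 0.014]
ee_rot: [3.139, 0.001, 2.358]
force: [0.1, -0.9, 0.3]
opening: 0.0653
grasp_force: 0.0
clock 2.5 pos [0.6347 0.2481 0.014 ] yaw 135.1 q1,q6 [ 19. -26.] | turn rz 0.2 shift now [-0.03 -0.27  1.4 ] after turn [-0.03 -0.27  1.4 ]
```

```bash
python3 -m inch '{"moves":[{"delta_pos":[0,-0.2,0.7],"dr":[0,0,0],"grip":6.5},{"delta_pos":[0,0,0.5],"dr":[0,0,0],"grip":6.5},{"delta_pos":[0,0,0],"dr":[0,0,0],"grip":6.5}]}';python3 plan.py .633 .246 0 134.9; python3 -m inch '{"moves":[{"delta_pos":[0,0,0],"dr":[0,0,0],"grip":6.5}]}' 
```

```text
clock: 2.85
tcp_pos: [0.6322, 0.2454, 0.0004]
ee_rot: [3.142, 0.0, 2.357]
force: [-0.3, -0.8, 0.3]
opening: 0.0653
grasp_force: 0.0
clock 2.9 pos [6.322e-01 2.454e-01 4.000e-04] yaw 135.0 q1,q6 [ 19. -26.] | turn rz 0.1 shift now [-0.01  0.1   0.04] after turn [-0.01  0.1   0.04]
clock: 2.95
tcp_pos: [0.6324, 0.2454, 0.0006]
ee_rot: [3.141, 0.0, 2.357]
force: [-0.3, -1.0, -0.2]
opening: 0.0653
grasp_force: 0.0
```

```bash
python3 -m inch '{"moves":[{"delta_pos":[0,0,0],"dr":[0,0,0],"grip":4.5},{"delta_pos":[0,0,0],"dr":[0,0,0],"grip":4.5},{"delta_pos":[0,0,0],"dr":[0,0,0],"grip":4.5},{"delta_pos":[0,0,0],"dr":[0,0,0],"grip":4.5}]}' 40; python3 -m inch '{"moves":[{"delta_pos":[0,0,-1],"dr":[0,0,0],"grip":4.5},{"delta_pos":[0,0,-3],"dr":[0,0,0],"grip":4.5},{"delta_pos":[0,0,-4],"dr":[0,0,0],"grip":4.5},{"delta_pos":[0,0,-4],"dr":[0,0,0],"grip":4.5},{"delta_pos":[0,0,-4],"dr":[0,0,0],"grip":4.5},{"delta_pos":[0,0,-1],"dr":[0,0,0],"grip":4.5}]}'; python3 plan.py .6134 -.0971 .175 156
```

```text
clock: 3.35
tcp_pos: [0.633, 0.2456, 0.0013]
ee_rot: [3.14, 0.001, 2.357]
force: [-0.5, -0.7, 5.1]
opening: 0.0467
grasp_force: 40.5
clock: 3.95
tcp_pos: [0.6354, 0.2467, 0.177]
ee_rot: [3.133, 0.004, 2.357]
force: [0.8, 0.3, 0.2]
opening: 0.0464
grasp_force: 41.2
clock 4.0 pos [0.6354 0.2467 0.177 ] yaw 135.0 q1,q6 [ 19. -26.] | turn rz -21.0 shift now [-22.73 -25.89   0.2 ] after turn [-11.97 -32.31   0.2 ]
```

```bash
python3 -m inch '{"moves":[{"delta_pos":[0,0,0],"dr":[0,0,-7],"grip":4.5},{"delta_pos":[0,0,0],"dr":[0,0,-7],"grip":4.5},{"delta_pos":[0,0,0],"dr":[0,0,-7],"grip":4.5},{"delta_pos":[-1.5,-4,0],"dr":[0,0,0],"grip":4.5},{"delta_pos":[-1.5,-4,0],"dr":[0,0,0],"grip":4.5},{"delta_pos":[-1.5,-4,0],"dr":[0,0,0],"grip":4.5},{"delta_pos":[-1.5,-4,0],"dr":[0,0,0],"grip":4.5},{"delta_pos":[-1.5,-4,0],"dr":[0,0,0],"grip":4.5},{"delta_pos":[-1.5,-4,0],"dr":[0,0,0],"grip":4.5},{"delta_pos":[-1.5,-4,0],"dr":[0,0,0],"grip":4.5},{"delta_pos":[-1.5,-4,0],"dr":[0,0,0],"grip":4.5},{"delta_pos":[0,0,0],"dr":[0,0,0],"grip":4.5}]}'; python3 plan.py .6134 -.0971 .175 156; python3 - <<'E'
from h import *
from cell import ctrl
c=ctrl.camera('wrist');np.savez('w2.npz',**c);cv2.imwrite('pics/w2.png',c['color'][:,:,::-1])
E
```

```text
clock: 5.15
tcp_pos: [0.6108, -0.1006, 0.1691]
ee_rot: [-3.139, -0.001, 2.719]
force: [0.2, -0.1, 0.1]
opening: 0.0465
grasp_force: 41.3
clock 5.2 pos [ 0.6108 -0.1006  0.1691] yaw 155.8 q1,q6 [-12. -77.] | turn rz -0.2 shift now [-0.1   0.43 -0.59] after turn [-0.1   0.42 -0.59]
```

View pics/w2.png

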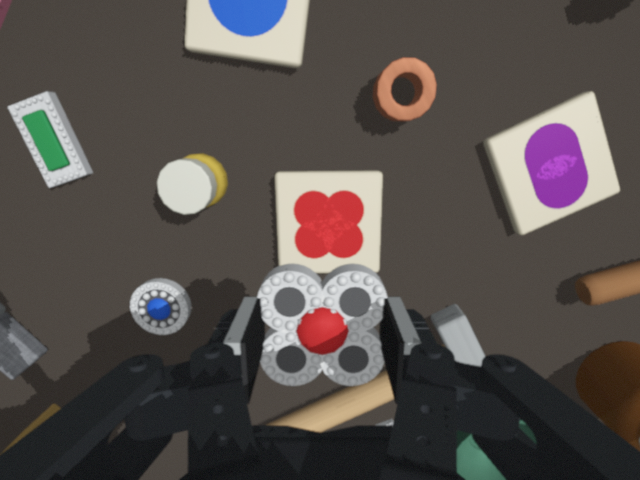

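Wrist view: the flower is square in the fingers (322,330) and its inlay (329,224) is aligned with it. Now I measure the pads and the in-hand offset.

```bash
cat > m.py <<'E'
import sys
from h import *
c=dict(np.load(sys.argv[1]))
for a in sys.argv[2:]:
    n,col,u,v,z,r=a.split(',')
    q=blob(c,col,(float(u),float(v)),float(z),float(r));print(n,np.round(q[0],4),np.round(q[1],4),np.round(q[2:4],1),np.round(q[4],1))
E
python3 m.py w2.npz flower_pad,red,329,224,.012,32 plaque,green,47,140,.012,28 round,blue,160,308,.012,26 oval_pad,purple,556,165,.012,40
python3 - <<'E'
from h import *
c=dict(np.load('w2.npz'))
h=mask(c['color'],'red');h[:290]=0;h[370:]=0;h[:,:270]=0;h[:,370:]=0
v,u=np.nonzero(h);d=c['range_z'][v,u];o,r=ray(c,np.c_[u,v]);p=o+r*d[:,None]
print(np.median(p,0),p.mean(0),(np.min(p,0)+np.max(p,0))/2)
E
```

```text
flower_pad [ 0.6113 -0.0953] [ 0.6113 -0.0953] [-23.5 -36.7] [54.8 54.6]
plaque [ 0.4632 -0.2642] [ 0.4632 -0.2643] [-6.4 -6.1] [42.6 18.1]
round [ 0.6191 -0.2584] [ 0.6191 -0.2585] [-90.  -62.3] [20.8 20. ]
oval_pad [0.6408 0.0831] [0.6408 0.0831] [1.8 1.8] [66.4 40.8]
[ 0.60989709 -0.09979272  0.17953626] [ 0.60999545 -0.09989568  0.1797169 ] [ 0.58170114 -0.08943859  0.2436564 ]
```

```bash
python3 plan.py .612 -.096 .015 156; python3 -m inch '{"moves":[{"delta_pos":[-0.05,0.45,4],"dr":[0,0,0],"grip":4.5},{"delta_pos":[0,0,4],"dr":[0,0,0],"grip":4.5},{"delta_pos":[0,0,4],"dr":[0,0,0],"grip":4.5},{"delta_pos":[0,0,2],"dr":[0,0,0],"grip":4.5},{"delta_pos":[0,0,0],"dr":[0,0,0],"grip":4.5},{"delta_pos":[0,0,0],"dr":[0,0,0],"grip":4.5},{"delta_pos":[0,0,0],"dr":[0,0,0],"grip":4.5}]}';python3 plan.py .612 -.096 .015 156
```

```text
clock 5.2 pos [ 0.611  -0.0981  0.1691] yaw 155.8 q1,q6 [-11. -77.] | turn rz -0.2 shift now [-1.000e-02  2.300e-01  1.541e+01] after turn [-1.000e-02  2.300e-01  1.541e+01]
clock: 5.9
tcp_pos: [0.616, -0.0914, 0.0321]
ee_rot: [3.141, 0.003, 2.724]
force: [1.3, -0.4, -0.2]
opening: 0.0463
grasp_force: 41.3
clock 5.9 pos [ 0.616  -0.0914  0.0321] yaw 156.1 q1,q6 [-11. -77.] | turn rz 0.1 shift now [ 0.18 -0.58  1.71] after turn [ 0.18 -0.58  1.71]
```

```bash
python3 -m inch '{"moves":[{"delta_pos":[0.1,-0.5,0.7],"dr":[0,0,0],"grip":4.5},{"delta_pos":[0,0,0.6],"dr":[0,0,0],"grip":4.5},{"delta_pos":[0,0,0],"dr":[0,0,0],"grip":4.5},{"delta_pos":[0,0,0],"dr":[0,0,0],"grip":4.5},{"delta_pos":[0,0,0],"dr":[0,0,0],"grip":4.5}]}';python3 plan.py .612 -.096 .015 156
```

```text
clock: 6.4
tcp_pos: [0.6115, -0.096, 0.0175]
ee_rot: [3.141, 0.0, 2.723]
force: [-0.1, 0.2, -1.8]
opening: 0.0465
grasp_force: 41.3
clock 6.4 pos [ 0.6115 -0.096   0.0175] yaw 156.0 q1,q6 [-11. -77.] | turn rz 0.0 shift now [-0.05  0.02  0.25] after turn [-0.05  0.02  0.25]
```

```bash
python3 -m inch '{"moves":[{"delta_pos":[0,0,0.2],"dr":[0,0,0],"grip":4.5},{"delta_pos":[0,0,0.1],"dr":[0,0,0],"grip":4.5},{"delta_pos":[0,0,0],"dr":[0,0,0],"grip":4.5}]}';python3 -m inch '{"moves":[{"delta_pos":[0,0,0],"dr":[0,0,0],"grip":5.2},{"delta_pos":[0,0,0],"dr":[0,0,0],"grip":6},{"delta_pos":[0,0,0],"dr":[0,0,0],"grip":6.5},{"delta_pos":[0,0,-2],"dr":[0,0,0],"grip":7},{"delta_pos":[0,0,-4],"dr":[0,0,0],"grip":7},{"delta_pos":[0,0,-5],"dr":[0,0,0],"grip":7},{"delta_pos":[0,0,-5],"dr":[0,0,0],"grip":7}]}';python3 plan.py .620 -.260 .17 156
```

```text
clock: 6.7
tcp_pos: [0.6112, -0.0958, 0.0141]
ee_rot: [-3.142, -0.0, 2.724]
force: [-0.4, 0.5, -0.6]
opening: 0.0468
grasp_force: 41.3
clock: 7.4
tcp_pos: [0.6106, -0.0957, 0.1753]
ee_rot: [-3.141, -0.001, 2.723]
force: [1.1, -0.4, -0.6]
opening: 0.0701
grasp_force: 0.0
clock 7.4 pos [ 0.6106 -0.0957  0.1753] yaw 156.0 q1,q6 [-11. -77.] | turn rz 0.0 shift now [ -7.53 -14.63   0.53] after turn [ -7.54 -14.62   0.53]
```

```bash
python3 -m inch '{"moves":[{"delta_pos":[-1.9,-3.65,0],"dr":[0,0,0],"grip":7},{"delta_pos":[-1.9,-3.65,0],"dr":[0,0,0],"grip":7},{"delta_pos":[-1.9,-3.65,0],"dr":[0,0,0],"grip":7},{"delta_pos":[-1.9,-3.65,0],"dr":[0,0,0],"grip":7},{"delta_pos":[0,0,0],"dr":[0,0,0],"grip":7},{"delta_pos":[0,0,0],"dr":[0,0,0],"grip":7},{"delta_pos":[0,0,0],"dr":[0,0,0],"grip":7},{"delta_pos":[0,0,0],"dr":[0,0,0],"grip":7}]}'; python3 - <<'E'
from h import *
from cell import ctrl
c=ctrl.camera('wrist');np.savez('w3.npz',**c);cv2.imwrite('pics/w3.png',c['color'][:,:,::-1])
print(proj(c,[(.619,-.2584,.012),(.6113,-.0953,.02)]))
E
python3 plan.py .619 -.2584 .001 156
```

```text
clock: 8.2
tcp_pos: [0.6215, -0.2588, 0.1742]
ee_rot: [3.141, -0.0, 2.725]
force: [-0.2, 0.1, 0.4]
opening: 0.0702
grasp_force: 0.0
[[320.87199632 222.26554434]
 [517.76720204 128.95068059]]
clock 8.2 pos [ 0.6216 -0.2588  0.1743] yaw 156.1 q1,q6 [-25. -91.] | turn rz 0.1 shift now [ 0.25 -0.07 17.33] after turn [ 0.25 -0.07 17.33]
```

View pics/w3.png

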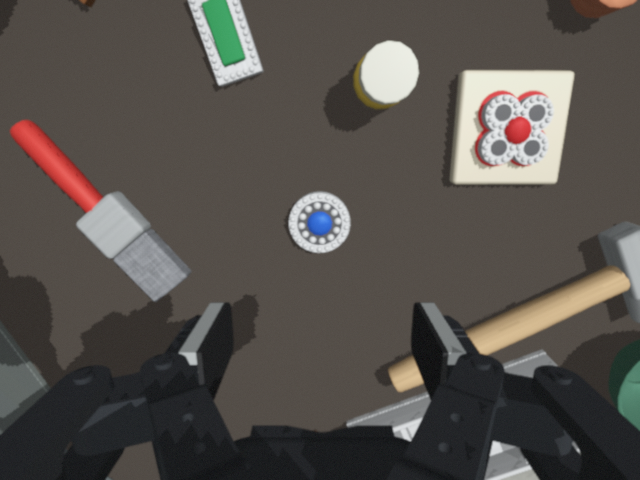

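The flower sits on the red inlay (515,130). The round brooch is at (319,222), clear of everything else.

```bash
python3 m.py w3.npz round,blue,319,222,.012,26 roundbody,light,319,222,.008,30 flower,red,518,130,.024,9 ; python3 -m inch '{"moves":[{"delta_pos":[0.2,0,4],"dr":[0,0,0],"grip":7},{"delta_pos":[0,0,4],"dr":[0,0,0],"grip":7},{"delta_pos":[0,0,4],"dr":[0,0,0],"grip":7},{"delta_pos":[0,0,3],"dr":[0,0,0],"grip":6.5},{"delta_pos":[0,0,0],"dr":[0,0,0],"grip":6.5},{"delta_pos":[0,0,0],"dr":[0,0,0],"grip":6.5},{"delta_pos":[0,0,0],"dr":[0,0,0],"grip":6.5}]}';python3 plan.py .619 -.2584 .001 156
```

```text
round [ 0.6192 -0.2598] [ 0.6192 -0.2598] [85.9 70.6] [20.1 19.9]
roundbody [ 0.6197 -0.2602] [ 0.6197 -0.2602] [  0.  -32.8] [51.5 51. ]
flower [ 0.6113 -0.0974] [ 0.6112 -0.0974] [-90.  -69.5] [18.2 18. ]
clock: 8.95
tcp_pos: [0.6218, -0.2598, 0.027]
ee_rot: [-3.142, 0.004, 2.724]
force: [0.1, -0.2, 0.9]
opening: 0.0649
grasp_force: 0.0
clock 8.9 pos [ 0.6218 -0.2598  0.027 ] yaw 156.1 q1,q6 [-25. -91.] | turn rz 0.1 shift now [0.31 0.02 2.6 ] after turn [0.31 0.01 2.6 ]
```

```bash
python3 -m inch '{"moves":[{"delta_pos":[0.2,0.1,1],"dr":[0,0,0],"grip":6.5},{"delta_pos":[0,0,1],"dr":[0,0,0],"grip":6.5},{"delta_pos":[0,0,0.5],"dr":[0,0,0],"grip":6.5},{"delta_pos":[0,0,0],"dr":[0,0,0],"grip":6.5},{"delta_pos":[0,0,0],"dr":[0,0,0],"grip":6.5}]}';python3 plan.py .6194 -.260 .001 156
```

```text
clock: 9.45
tcp_pos: [0.618, -0.2576, -0.0011]
ee_rot: [-3.142, -0.001, 2.723]
force: [0.1, 0.1, -0.4]
opening: 0.0651
grasp_force: 0.0
clock 9.4 pos [ 0.618  -0.2576 -0.0011] yaw 156.0 q1,q6 [-25. -91.] | turn rz 0.0 shift now [-0.22 -0.16 -0.21] after turn [-0.22 -0.16 -0.21]
```

```bash
python3 -m inch '{"moves":[{"delta_pos":[-0.2,-0.1,-0.2],"dr":[0,0,0],"grip":6.5},{"delta_pos":[0,0,0],"dr":[0,0,0],"grip":6},{"delta_pos":[0,0,0],"dr":[0,0,0],"grip":4.5},{"delta_pos":[0,0,0],"dr":[0,0,0],"grip":4.5},{"delta_pos":[0,0,0],"dr":[0,0,0],"grip":4.5},{"delta_pos":[0,0,0],"dr":[0,0,0],"grip":4.5}]}';python3 -m inch '{"moves":[{"delta_pos":[0,0,-1],"dr":[0,0,0],"grip":4.5},{"delta_pos":[0,0,-4],"dr":[0,0,0],"grip":4.5},{"delta_pos":[0,0,-4],"dr":[0,0,0],"grip":4.5},{"delta_pos":[0,0,-4],"dr":[0,0,0],"grip":4.5},{"delta_pos":[0,0,-4],"dr":[0,0,0],"grip":4.5}]}';python3 plan.py .44 -.08 .17 156
```

```text
clock: 10.05
tcp_pos: [0.6205, -0.2598, 0.0024]
ee_rot: [-3.141, 0.002, 2.723]
force: [-0.8, -0.1, 5.8]
opening: 0.0472
grasp_force: 40.5
clock: 10.55
tcp_pos: [0.619, -0.2589, 0.1724]
ee_rot: [3.142, -0.001, 2.724]
force: [0.8, -0.6, 0.0]
opening: 0.0471
grasp_force: 41.5
clock 10.6 pos [ 0.619  -0.2589  0.1724] yaw 156.0 q1,q6 [-25. -91.] | turn rz 0.0 shift now [23.62  9.09  0.24] after turn [23.63  9.07  0.24]
```

```bash
python3 -m inch '{"moves":[{"delta_pos":[3.9,1.5,0],"dr":[0,0,0],"grip":4.5},{"delta_pos":[3.9,1.5,0],"dr":[0,0,0],"grip":4.5},{"delta_pos":[3.9,1.5,0],"dr":[0,0,0],"grip":4.5},{"delta_pos":[3.9,1.5,0],"dr":[0,0,0],"grip":4.5},{"delta_pos":[3.9,1.5,0],"dr":[0,0,0],"grip":4.5},{"delta_pos":[3.9,1.5,0],"dr":[0,0,0],"grip":4.5},{"delta_pos":[0,0,0],"dr":[0,0,0],"grip":4.5},{"delta_pos":[0,0,0],"dr":[0,0,0],"grip":4.5},{"delta_pos":[0,0,0],"dr":[0,0,0],"grip":4.5},{"delta_pos":[0,0,0],"dr":[0,0,0],"grip":4.5}]}'; cat > hand.py <<'E'
import sys
from h import *
from cell import ctrl
n,col=sys.argv[1:3]
c=ctrl.camera('wrist');np.savez(n+'.npz',**c);cv2.imwrite(f'pics/{n}.png',c['color'][:,:,::-1])
h=mask(c['color'],col);h[:285]=0;h[385:]=0;h[:,:260]=0;h[:,380:]=0
v,u=np.nonzero(h);d=c['range_z'][v,u];o,r=ray(c,np.c_[u,v]);p=o+r*d[:,None]
print('in hand',len(u),np.round(np.median(p,0),4))
E
python3 hand.py w4 blue;python3 plan.py .44 -.08 .015 156
```

```text
clock: 11.55
tcp_pos: [0.4434, -0.0828, 0.1717]
ee_rot: [3.142, 0.001, 2.723]
force: [-0.3, -0.1, -1.0]
opening: 0.0473
grasp_force: 41.6
in hand 1883 [ 0.4417 -0.0817  0.1808]
clock 11.6 pos [ 0.4433 -0.0828  0.1715] yaw 156.0 q1,q6 [-14. -80.] | turn rz -0.0 shift now [ 0.42  0.12 15.65] after turn [ 0.42  0.12 15.65]
```

View pics/w4.png

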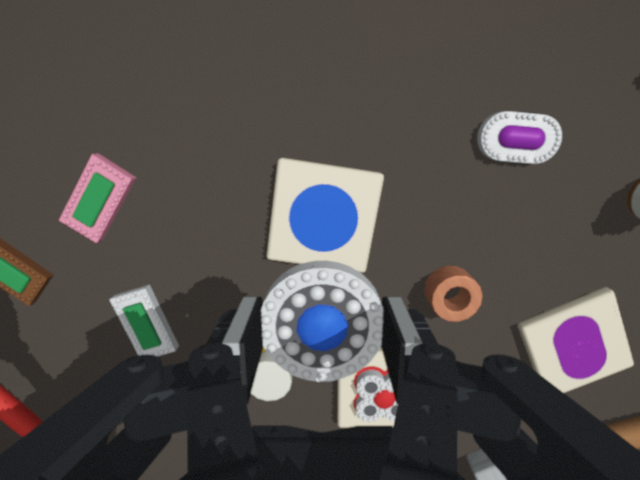

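The round brooch is held centrally (322,325) and its pad inlay is at (323,217). The oval is at (520,137), the silver plaque at (143,322), and the pink one (97,197) is left alone.

```bash
python3 m.py w4.npz round_pad,blue,323,217,.012,32 oval,purple,520,137,.012,28 plaque,green,143,325,.012,24;python3 -m inch '{"moves":[{"delta_pos":[0.3,0,4],"dr":[0,0,0],"grip":4.5},{"delta_pos":[0,0,4],"dr":[0,0,0],"grip":4.5},{"delta_pos":[0,0,4],"dr":[0,0,0],"grip":4.5},{"delta_pos":[0,0,2],"dr":[0,0,0],"grip":4.5},{"delta_pos":[0,0,0],"dr":[0,0,0],"grip":4.5},{"delta_pos":[0,0,0],"dr":[0,0,0],"grip":4.5},{"delta_pos":[0,0,0],"dr":[0,0,0],"grip":4.5},{"delta_pos":[0,0,0],"dr":[0,0,0],"grip":4.5}]}';python3 plan.py .44 -.08 .015 156
```

```text
round_pad [ 0.4383 -0.0793] [ 0.4383 -0.0794] [  0.  -21.2] [54.5 54.2]
oval [0.4419 0.084 ] [0.4419 0.084 ] [61.4 61.6] [35.5 16.1]
plaque [ 0.4622 -0.264 ] [ 0.4623 -0.264 ] [-6.2 -6.7] [42.5 18.1]
clock: 12.4
tcp_pos: [0.4416, -0.0814, 0.0331]
ee_rot: [3.141, 0.004, 2.723]
force: [-0.7, 0.1, -1.3]
opening: 0.0475
grasp_force: 41.6
clock 12.4 pos [ 0.4416 -0.0814  0.0331] yaw 156.0 q1,q6 [-14. -80.] | turn rz 0.0 shift now [0.2  0.07 1.81] after turn [0.2  0.07 1.81]
```

```bash
python3 -m inch '{"moves":[{"delta_pos":[0.2,0.1,0.8],"dr":[0,0,0],"grip":4.5},{"delta_pos":[0,0,0.7],"dr":[0,0,0],"grip":4.5},{"delta_pos":[0,0,0],"dr":[0,0,0],"grip":4.5},{"delta_pos":[0,0,0],"dr":[0,0,0],"grip":4.5},{"delta_pos":[0,0,0],"dr":[0,0,0],"grip":4.5}]}';python3 plan.py .44 -.0804 .0148 156
```

```text
clock: 12.9
tcp_pos: [0.4382, -0.0791, 0.0163]
ee_rot: [-3.142, -0.0, 2.724]
force: [-0.4, 0.7, -1.8]
opening: 0.0475
grasp_force: 41.6
clock 12.9 pos [ 0.4382 -0.0791  0.0163] yaw 156.0 q1,q6 [-13. -79.] | turn rz 0.0 shift now [-0.21 -0.04  0.15] after turn [-0.21 -0.04  0.15]
```

```bash
python3 -m inch '{"moves":[{"delta_pos":[-0.2,0,0.15],"dr":[0,0,0],"grip":4.5},{"delta_pos":[0,0,0],"dr":[0,0,0],"grip":4.5},{"delta_pos":[0,0,0],"dr":[0,0,0],"grip":5.2},{"delta_pos":[0,0,0],"dr":[0,0,0],"grip":6},{"delta_pos":[0,0,0],"dr":[0,0,0],"grip":6.5},{"delta_pos":[0,0,-2],"dr":[0,0,0],"grip":6.5},{"delta_pos":[0,0,-4],"dr":[0,0,0],"grip":6},{"delta_pos":[0,0,-5],"dr":[0,0,0],"grip":6},{"delta_pos":[0,0,-5],"dr":[0,0,0],"grip":6}]}';python3 plan.py .443 .085 .17 61.5;python3 -m inch '{"moves":[{"delta_pos":[0,0,0],"dr":[0,0,8.5],"grip":6},{"delta_pos":[0,0,0],"dr":[0,0,8.5],"grip":6},{"delta_pos":[0,0,0],"dr":[0,0,8.5],"grip":6},{"delta_pos":[0,0,0],"dr":[0,0,8.5],"grip":6},{"delta_pos":[0,0,0],"dr":[0,0,8.5],"grip":6},{"delta_pos":[0,0,0],"dr":[0,0,8.5],"grip":6},{"delta_pos":[0,0,0],"dr":[0,0,8.5],"grip":6},{"delta_pos":[0,0,0],"dr":[0,0,8.5],"grip":6},{"delta_pos":[0,0,0],"dr":[0,0,8.5],"grip":6},{"delta_pos":[0,0,0],"dr":[0,0,8.5],"grip":6},{"delta_pos":[0,0,0],"dr":[0,0,8.5],"grip":6},{"delta_pos":[0,0,0],"dr":[0,0,1],"grip":6}]}'; python3 plan.py .443 .085 .17 61.5
```

```text
clock: 13.8
tcp_pos: [0.4392, -0.0798, 0.176]
ee_rot: [-3.141, -0.001, 2.723]
force: [0.1, -1.0, 0.1]
opening: 0.0601
grasp_force: 0.0
clock 13.8 pos [ 0.4392 -0.0798  0.176 ] yaw 156.0 q1,q6 [-13. -80.] | turn rz 94.5 shift now [ 6.35 15.21  0.6 ] after turn [14.66 -7.53  0.6 ]
clock: 15.0
tcp_pos: [0.44, -0.08, 0.1748]
ee_rot: [3.142, -0.0, 1.073]
force: [0.8, 0.6, -0.7]
opening: 0.06
grasp_force: 0.0
clock 15.0 pos [ 0.44   -0.08    0.1748] yaw 61.5 q1,q6 [-13.  15.] | turn rz -0.0 shift now [14.64 -7.61  0.48] after turn [14.64 -7.61  0.48]
```

```bash
python3 -m inch '{"moves":[{"delta_pos":[3.7,-1.9,0],"dr":[0,0,0],"grip":6},{"delta_pos":[3.7,-1.9,0],"dr":[0,0,0],"grip":6},{"delta_pos":[3.7,-1.9,0],"dr":[0,0,0],"grip":6},{"delta_pos":[3.6,-1.9,0],"dr":[0,0,0],"grip":6},{"delta_pos":[0,0,0],"dr":[0,0,0],"grip":6},{"delta_pos":[0,0,0],"dr":[0,0,0],"grip":6},{"delta_pos":[0,0,0],"dr":[0,0,0],"grip":6},{"delta_pos":[0,0,0],"dr":[0,0,0],"grip":6}]}';python3 hand.py w5 purple;python3 plan.py .443 .085 .001 61.5;python3 -c "
from h import *
print(proj(dict(np.load('w5.npz')),[(.443,.085,.012),(.643,.082,.012),(.463,.238,.012)]))"
```

```text
clock: 15.8
tcp_pos: [0.4433, 0.0843, 0.1747]
ee_rot: [3.142, 0.0, 1.073]
force: [0.3, -0.6, 0.4]
opening: 0.06
grasp_force: 0.0
clock 15.8 pos [0.4433 0.0843 0.1747] yaw 61.5 q1,q6 [ 8. 36.] | turn rz -0.0 shift now [ 0.04 -0.06 17.37] after turn [ 0.04 -0.06 17.37]
[[323.99219896 221.29768228]
 [560.58026718 100.87562568]
 [246.14423791  23.58490622]]Traceback (most recent call last):
  File "hand.py", line 7, in <module>
    v,u=np.nonzero(h);d=c['range_z'][v,u];o,r=ray(c,np.c_[u,v]);p=o+r*d[:,None]
                                              ~~~^^^^^^^^^^^^^^
  File "h.py", line 4, in ray
    n=cv2.undistortPoints(np.array(uv,float).reshape(-1,1,2),K,d).reshape(-1,2)
      ~~~~~~~~~~~~~~~~~~~^^^^^^^^^^^^^^^^^^^^^^^^^^^^^^^^^^^^^^^^
cv2.error: OpenCV(4.12.0) /io/opencv/modules/calib3d/src/undistort.dispatch.cpp:347: error: (-215:Assertion failed) CV_IS_MAT(_src) && CV_IS_MAT(_dst) && (_src->rows == 1 || _src->cols == 1) && (_dst->rows == 1 || _dst->cols == 1) && _src->cols + _src->rows - 1 == _dst->rows + _dst->cols - 1 && (CV_MAT_TYPE(_src->type) == CV_32FC2 || CV_MAT_TYPE(_src->type) == CV_64FC2) && (CV_MAT_TYPE(_dst->type) == CV_32FC2 || CV_MAT_TYPE(_dst->type) == CV_64FC2) in function 'cvUndistortPointsInternal'
```

View pics/w5.png

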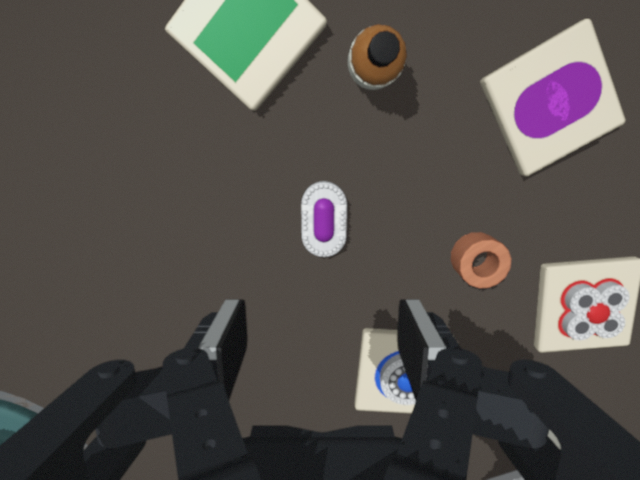

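The oval is at (324,219), upright between the fingers and aligned. The flower (593,310) and round (405,380) sit on their pads.

```bash
python3 m.py w5.npz oval,purple,324,219,.012,28 ovalbody,light,324,219,.008,38 oval_pad,purple,560,100,.012,40;python3 -m inch '{"moves":[{"delta_pos":[0,0,4],"dr":[0,0,0],"grip":6},{"delta_pos":[0,0,4],"dr":[0,0,0],"grip":6},{"delta_pos":[0,0,4],"dr":[0,0,0],"grip":6},{"delta_pos":[0,0,3],"dr":[0,0,0],"grip":5.5},{"delta_pos":[0,0,0],"dr":[0,0,0],"grip":5.5},{"delta_pos":[0,0,0],"dr":[0,0,0],"grip":5.5},{"delta_pos":[0,0,0],"dr":[0,0,0],"grip":5.5}]}';python3 plan.py .443 .085 .002 61.5
```

```text
oval [0.4432 0.0863] [0.4432 0.0862] [61.3 61.4] [35.8 16. ]
ovalbody [0.4428 0.0856] [0.4429 0.0857] [61.6 61.4] [63.4 37.3]
oval_pad [0.6409 0.0834] [0.6409 0.0834] [2.1 1.8] [66.6 40.9]
clock: 16.55
tcp_pos: [0.4453, 0.0853, 0.0267]
ee_rot: [3.139, -0.002, 1.073]
force: [0.9, 0.2, -0.1]
opening: 0.0551
grasp_force: 0.0
clock 16.6 pos [0.4453 0.0853 0.0267] yaw 61.5 q1,q6 [ 8. 36.] | turn rz 0.0 shift now [-0.14 -0.19  2.47] after turn [-0.14 -0.19  2.47]
```

```bash
python3 -m inch '{"moves":[{"delta_pos":[0,-0.1,1.2],"dr":[0,0,0],"grip":5.5},{"delta_pos":[0,0,1],"dr":[0,0,0],"grip":5.5},{"delta_pos":[0,0,0],"dr":[0,0,0],"grip":5.5},{"delta_pos":[0,0,0],"dr":[0,0,0],"grip":5.5},{"delta_pos":[0,0,0],"dr":[0,0,0],"grip":5.5}]}';python3 plan.py .443 .086 .004 61.5
```

```text
clock: 17.05
tcp_pos: [0.4425, 0.086, 0.0028]
ee_rot: [3.142, -0.0, 1.074]
force: [0.3, 0.2, 0.2]
opening: 0.0553
grasp_force: 0.0
clock 17.1 pos [0.4425 0.086  0.0028] yaw 61.6 q1,q6 [ 8. 36.] | turn rz 0.1 shift now [ 0.02  0.05 -0.12] after turn [ 0.02  0.05 -0.12]
```

```bash
python3 -m inch '{"moves":[{"delta_pos":[0,0,-0.1],"dr":[0,0,0],"grip":4.5},{"delta_pos":[0,0,0],"dr":[0,0,0],"grip":3},{"delta_pos":[0,0,0],"dr":[0,0,0],"grip":3},{"delta_pos":[0,0,0],"dr":[0,0,0],"grip":3},{"delta_pos":[0,0,0],"dr":[0,0,0],"grip":3}]}';python3 -m inch '{"moves":[{"delta_pos":[0,0,-1],"dr":[0,0,0],"grip":3},{"delta_pos":[0,0,-4],"dr":[0,0,0],"grip":3},{"delta_pos":[0,0,-4],"dr":[0,0,0],"grip":3},{"delta_pos":[0,0,-4],"dr":[0,0,0],"grip":3},{"delta_pos":[0,0,-4],"dr":[0,0,0],"grip":3}]}';python3 plan.py .641 .083 .17 1.9
```

```text
clock: 17.55
tcp_pos: [0.4431, 0.086, 0.0045]
ee_rot: [3.141, -0.001, 1.074]
force: [-0.7, 0.3, 6.2]
opening: 0.0342
grasp_force: 39.9
clock: 18.05
tcp_pos: [0.4417, 0.0859, 0.1755]
ee_rot: [-3.141, 0.0, 1.074]
force: [1.1, 0.1, -1.7]
opening: 0.0343
grasp_force: 40.4
clock 18.1 pos [0.4417 0.0859 0.1755] yaw 61.5 q1,q6 [ 8. 36.] | turn rz 59.6 shift now [ 9.24 17.66  0.55] after turn [19.91  0.95  0.55]
```

Turn 59.6° first, then shift.

```bash
python3 -m inch '{"moves":[{"delta_pos":[0,0,0],"dr":[0,0,8.5],"grip":3},{"delta_pos":[0,0,0],"dr":[0,0,8.5],"grip":3},{"delta_pos":[0,0,0],"dr":[0,0,8.5],"grip":3},{"delta_pos":[0,0,0],"dr":[0,0,8.5],"grip":3},{"delta_pos":[0,0,0],"dr":[0,0,8.5],"grip":3},{"delta_pos":[0,0,0],"dr":[0,0,8.5],"grip":3},{"delta_pos":[0,0,0],"dr":[0,0,8.5],"grip":3},{"delta_pos":[4,0.2,0],"dr":[0,0,0],"grip":3},{"delta_pos":[4,0.2,0],"dr":[0,0,0],"grip":3},{"delta_pos":[4,0.2,0],"dr":[0,0,0],"grip":3},{"delta_pos":[4,0.2,0],"dr":[0,0,0],"grip":3},{"delta_pos":[4,0.2,0],"dr":[0,0,0],"grip":3}]}';python3 -m inch '{"moves":[{"delta_pos":[0,0,0],"dr":[0,0,0],"grip":3},{"delta_pos":[0,0,0],"dr":[0,0,0],"grip":3},{"delta_pos":[0,0,0],"dr":[0,0,0],"grip":3},{"delta_pos":[0,0,0],"dr":[0,0,0],"grip":3}]}';python3 hand.py w6 purple;python3 plan.py .641 .083 .017 1.9
```

```text
clock: 19.25
tcp_pos: [0.6437, 0.083, 0.1737]
ee_rot: [-3.142, 0.001, 0.036]
force: [0.0, -0.0, -1.1]
opening: 0.0342
grasp_force: 40.4
clock: 19.65
tcp_pos: [0.6413, 0.0832, 0.1739]
ee_rot: [-3.142, 0.001, 0.036]
force: [-0.3, -0.1, -1.4]
opening: 0.0338
grasp_force: 40.4
in hand 3051 [0.6408 0.0844 0.1816]
clock 19.7 pos [0.6415 0.0832 0.1741] yaw 2.1 q1,q6 [ 5. 93.] | turn rz 0.2 shift now [-5.000e-02  1.000e-02  1.571e+01] after turn [-5.000e-02  1.000e-02  1.571e+01]
```

View pics/w6.png

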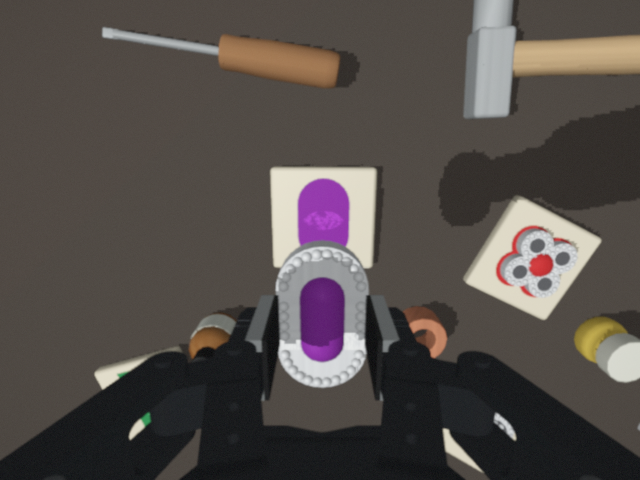

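The oval is held straight (323,318) over the pad (324,217), and the angles match.

```bash
python3 -c "
from h import *
print(proj(dict(np.load('w6.npz')),[(.6409,.0834,.012)]))";python3 -m inch '{"moves":[{"delta_pos":[0,0.1,4],"dr":[0,0,0],"grip":3},{"delta_pos":[0,0,4],"dr":[0,0,0],"grip":3},{"delta_pos":[0,0,4],"dr":[0,0,0],"grip":3},{"delta_pos":[0,0,2],"dr":[0,0,0],"grip":3},{"delta_pos":[0,0,0],"dr":[0,0,0],"grip":3},{"delta_pos":[0,0,0],"dr":[0,0,0],"grip":3},{"delta_pos":[0,0,0],"dr":[0,0,0],"grip":3},{"delta_pos":[0,0,0],"dr":[0,0,0],"grip":3}]}';python3 plan.py .6413 .0825 .017 1.9
```

```text
[[322.82686313 220.11685051]]
clock: 20.5
tcp_pos: [0.6446, 0.0823, 0.0365]
ee_rot: [-3.141, -0.004, 0.036]
force: [0.2, 0.2, -0.8]
opening: 0.0344
grasp_force: 40.4
clock 20.5 pos [0.6446 0.0823 0.0365] yaw 2.0 q1,q6 [ 5. 93.] | turn rz 0.1 shift now [-0.33 -0.03  1.95] after turn [-0.33 -0.03  1.95]
```

```bash
python3 -m inch '{"moves":[{"delta_pos":[-0.1,0,0.9],"dr":[0,0,0],"grip":3},{"delta_pos":[0,0,0.8],"dr":[0,0,0],"grip":3},{"delta_pos":[0,0,0],"dr":[0,0,0],"grip":3},{"delta_pos":[0,0,0],"dr":[0,0,0],"grip":3},{"delta_pos":[0,0,0],"dr":[0,0,0],"grip":3}]}';python3 plan.py .642 .0825 .017 1.9
```

```text
clock: 21.0
tcp_pos: [0.6418, 0.0821, 0.0166]
ee_rot: [-3.142, -0.0, 0.036]
force: [0.9, 0.1, -0.2]
opening: 0.0347
grasp_force: 42.7
clock 21.0 pos [0.6418 0.0821 0.0166] yaw 2.0 q1,q6 [ 5. 93.] | turn rz 0.1 shift now [ 0.02 -0.04 -0.04] after turn [ 0.02 -0.04 -0.04]
```

```bash
python3 -m inch '{"moves":[{"delta_pos":[0,0,0],"dr":[0,0,0],"grip":4},{"delta_pos":[0,0,0],"dr":[0,0,0],"grip":5},{"delta_pos":[0,0,0],"dr":[0,0,0],"grip":5.5},{"delta_pos":[0,0,-2],"dr":[0,0,0],"grip":5.5},{"delta_pos":[0,0,-4],"dr":[0,0,0],"grip":6},{"delta_pos":[0,0,-5],"dr":[0,0,0],"grip":6},{"delta_pos":[0,0,-5],"dr":[0,0,0],"grip":6},{"delta_pos":[0,0,0],"dr":[0,0,4.2],"grip":6},{"delta_pos":[0,0,0],"dr":[0,0,4.2],"grip":6},{"delta_pos":[0,0,0],"dr":[0,0,0],"grip":6}]}';python3 plan.py .4628 -.264 .17 -6.3
```

```text
clock: 22.0
tcp_pos: [0.6418, 0.082, 0.1775]
ee_rot: [-3.141, -0.001, -0.111]
force: [0.7, 0.8, 0.0]
opening: 0.0601
grasp_force: 0.0
clock 22.0 pos [0.6418 0.082  0.1775] yaw -6.4 q1,q6 [  5. 101.] | turn rz -0.1 shift now [-13.95  36.37   0.75] after turn [-13.99  36.36   0.75]
```

```bash
python3 -m inch '{"moves":[{"delta_pos":[-1.6,4.1,0],"dr":[0,0,0],"grip":6},{"delta_pos":[-1.6,4.1,0],"dr":[0,0,0],"grip":6},{"delta_pos":[-1.6,4.1,0],"dr":[0,0,0],"grip":6},{"delta_pos":[-1.6,4.1,0],"dr":[0,0,0],"grip":6},{"delta_pos":[-1.6,4.1,0],"dr":[0,0,0],"grip":6},{"delta_pos":[-1.6,4.1,0],"dr":[0,0,0],"grip":6},{"delta_pos":[-1.6,4.1,0],"dr":[0,0,0],"grip":6},{"delta_pos":[-1.6,4.1,0],"dr":[0,0,0],"grip":6},{"delta_pos":[-1.2,3.5,0],"dr":[0,0,0],"grip":6}]}';python3 -m inch '{"moves":[{"delta_pos":[0,0,0],"dr":[0,0,0],"grip":6},{"delta_pos":[0,0,0],"dr":[0,0,0],"grip":6},{"delta_pos":[0,0,0],"dr":[0,0,0],"grip":6},{"delta_pos":[0,0,0],"dr":[0,0,0],"grip":6}]}';python3 hand.py w7 purple 2>/dev/null;python3 plan.py .4628 -.264 .004 -6.3; python3 -c "
from h import *
c=dict(np.load('w7.npz'));u=proj(c,[(.4628,-.264,.012)])[0];print(u)
h=blob(c,'green',u,.012,28);print(h);h=blob(c,'light',u,.008,38);print(h)"
```

```text
clock: 22.9
tcp_pos: [0.4605, -0.2646, 0.1761]
ee_rot: [-3.141, 0.001, -0.109]
force: [1.1, -0.7, 0.2]
opening: 0.0596
grasp_force: 0.0
clock: 23.3
tcp_pos: [0.4628, -0.2621, 0.1765]
ee_rot: [-3.141, 0.0, -0.109]
force: [-0.3, -0.2, 0.3]
opening: 0.0603
grasp_force: 0.0
clock 23.4 pos [ 0.4628 -0.2621  0.1766] yaw -6.2 q1,q6 [-32.  64.] | turn rz 0.1 shift now [ 0.02  0.19 17.26] after turn [ 0.02  0.19 17.26]
[325.17659833 218.50611565]
(array([ 0.46328383, -0.26544404]), array([ 0.46335337, -0.26550337]), -6.277290344238281, np.float64(-6.318528602568841), (42.57321548461914, 16.37870979309082))
(array([ 0.46271399, -0.26528779]), array([ 0.4626922 , -0.26531675]), -6.254035949707031, np.float64(-6.179863980725954), (65.57316589355469, 35.33298110961914))
```

View pics/w7.png

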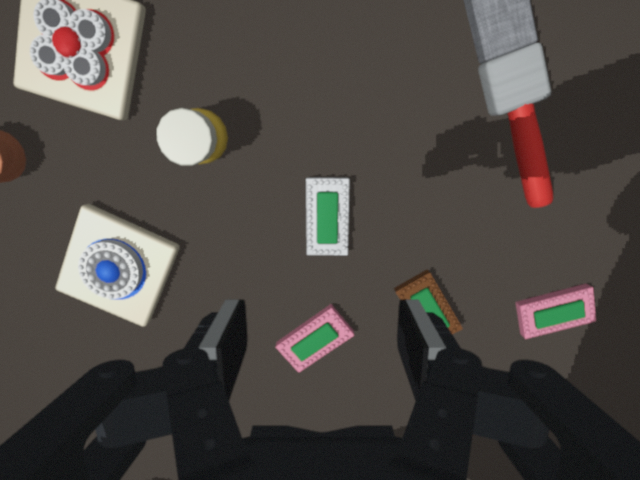

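The silver plaque is at (327,216), aligned with the tool. The pink (315,338) and brown (430,303) decoys are outside the finger footprints.

```bash
python3 -m inch '{"moves":[{"delta_pos":[0,0.3,4],"dr":[0,0,0],"grip":5.5},{"delta_pos":[0,0,4],"dr":[0,0,0],"grip":5.5},{"delta_pos":[0,0,4],"dr":[0,0,0],"grip":5.5},{"delta_pos":[0,0,3],"dr":[0,0,0],"grip":5.5},{"delta_pos":[0,0,1.2],"dr":[0,0,0],"grip":5.5},{"delta_pos":[0,0,0],"dr":[0,0,0],"grip":5.5},{"delta_pos":[0,0,0],"dr":[0,0,0],"grip":5.5},{"delta_pos":[0,0,0],"dr":[0,0,0],"grip":5.5}]}';python3 plan.py .463 -.2653 .004 -6.3
```

```text
clock: 24.15
tcp_pos: [0.4639, -0.2671, 0.017]
ee_rot: [3.14, -0.004, -0.111]
force: [0.9, -0.0, 0.6]
opening: 0.0551
grasp_force: 0.0
clock 24.1 pos [ 0.4639 -0.2671  0.017 ] yaw -6.3 q1,q6 [-33.  64.] | turn rz -0.0 shift now [-0.11 -0.17  1.3 ] after turn [-0.11 -0.17  1.3 ]
```

```bash
python3 -m inch '{"moves":[{"delta_pos":[0,-0.1,0.6],"dr":[0,0,0],"grip":5.5},{"delta_pos":[0,0,0.5],"dr":[0,0,0],"grip":5.5},{"delta_pos":[0,0,0],"dr":[0,0,0],"grip":5.5},{"delta_pos":[0,0,0],"dr":[0,0,0],"grip":5.5},{"delta_pos":[0,0,0],"dr":[0,0,0],"grip":5.5}]}';python3 plan.py .463 -.2653 .004 -6.3
```

```text
clock: 24.65
tcp_pos: [0.4621, -0.2653, 0.0038]
ee_rot: [3.142, -0.0, -0.111]
force: [0.2, 0.4, -0.0]
opening: 0.0546
grasp_force: 0.0
clock 24.6 pos [ 0.4621 -0.2653  0.0038] yaw -6.4 q1,q6 [-33.  64.] | turn rz -0.1 shift now [ 0.08 -0.01 -0.02] after turn [ 0.08 -0.01 -0.02]
```

```bash
python3 -m inch '{"moves":[{"delta_pos":[0.1,0,0],"dr":[0,0,0],"grip":4.5},{"delta_pos":[0,0,0],"dr":[0,0,0],"grip":3},{"delta_pos":[0,0,0],"dr":[0,0,0],"grip":2.8},{"delta_pos":[0,0,0],"dr":[0,0,0],"grip":2.8},{"delta_pos":[0,0,0],"dr":[0,0,0],"grip":2.8}]}';python3 -m inch '{"moves":[{"delta_pos":[0,0,-1],"dr":[0,0,0],"grip":2.8},{"delta_pos":[0,0,-4],"dr":[0,0,0],"grip":2.8},{"delta_pos":[0,0,-4],"dr":[0,0,0],"grip":2.8},{"delta_pos":[0,0,-4],"dr":[0,0,0],"grip":2.8},{"delta_pos":[0,0,-4],"dr":[0,0,0],"grip":2.8},{"delta_pos":[0,0,0],"dr":[0,0,-8.4],"grip":2.8},{"delta_pos":[0,0,0],"dr":[0,0,-8.4],"grip":2.8},{"delta_pos":[0,0,0],"dr":[0,0,-8.4],"grip":2.8},{"delta_pos":[0,0,0],"dr":[0,0,0],"grip":2.8}]}';python3 plan.py .4628 .2375 .17 18.8
```

```text
clock: 25.15
tcp_pos: [0.4636, -0.2656, 0.0043]
ee_rot: [3.141, -0.001, -0.111]
force: [0.0, 0.2, 3.5]
opening: 0.0324
grasp_force: 40.0
clock: 26.05
tcp_pos: [0.4626, -0.265, 0.1738]
ee_rot: [-3.141, 0.0, 0.329]
force: [-0.3, 0.2, -1.0]
opening: 0.0325
grasp_force: 40.2
clock 26.1 pos [ 0.4626 -0.265   0.1738] yaw 18.9 q1,q6 [-32.  39.] | turn rz 0.1 shift now [ 16.26 -47.55   0.38] after turn [ 16.21 -47.57   0.38]
```

```bash
python3 -m inch '{"moves":[{"delta_pos":[1.35,-4,0],"dr":[0,0,0],"grip":2.8},{"delta_pos":[1.35,-4,0],"dr":[0,0,0],"grip":2.8},{"delta_pos":[1.35,-4,0],"dr":[0,0,0],"grip":2.8},{"delta_pos":[1.35,-4,0],"dr":[0,0,0],"grip":2.8},{"delta_pos":[1.35,-4,0],"dr":[0,0,0],"grip":2.8},{"delta_pos":[1.35,-4,0],"dr":[0,0,0],"grip":2.8},{"delta_pos":[1.35,-4,0],"dr":[0,0,0],"grip":2.8},{"delta_pos":[1.35,-4,0],"dr":[0,0,0],"grip":2.8},{"delta_pos":[1.35,-4,0],"dr":[0,0,0],"grip":2.8},{"delta_pos":[1.35,-4,0],"dr":[0,0,0],"grip":2.8},{"delta_pos":[1.35,-4,0],"dr":[0,0,0],"grip":2.8},{"delta_pos":[1.35,-3.5,0],"dr":[0,0,0],"grip":2.8}]}';python3 -m inch '{"moves":[{"delta_pos":[0,0,0],"dr":[0,0,0],"grip":2.8},{"delta_pos":[0,0,0],"dr":[0,0,0],"grip":2.8},{"delta_pos":[0,0,0],"dr":[0,0,0],"grip":2.8},{"delta_pos":[0,0,0],"dr":[0,0,0],"grip":2.8}]}';python3 hand.py w8 green;python3 plan.py .4628 .2375 .0168 18.8;python3 m.py w8.npz pad,light,322,217,.012,58 inlay,green,322,205,.012,32
```

```text
clock: 27.25
tcp_pos: [0.4622, 0.2385, 0.1737]
ee_rot: [-3.142, 0.0, 0.326]
force: [1.1, 0.8, -0.8]
opening: 0.0321
grasp_force: 40.3
clock: 27.65
tcp_pos: [0.4629, 0.2353, 0.1736]
ee_rot: [3.141, 0.001, 0.326]
force: [1.3, 0.7, -1.6]
opening: 0.0327
grasp_force: 40.3
in hand 3604 [0.4609 0.2363 0.182 ]
clock 27.7 pos [0.463  0.2353 0.1737] yaw 18.7 q1,q6 [24. 95.] | turn rz -0.1 shift now [ 0.05 -0.21 15.69] after turn [ 0.05 -0.21 15.69]
pad [0.4487 0.2333] [0.4285 0.2278] [18.8 26.2] [156.1  83.6]
inlay [0.4734 0.2426] [0.4733 0.2426] [18.7 18.8] [44.8 38.3]
```

View pics/w8.png

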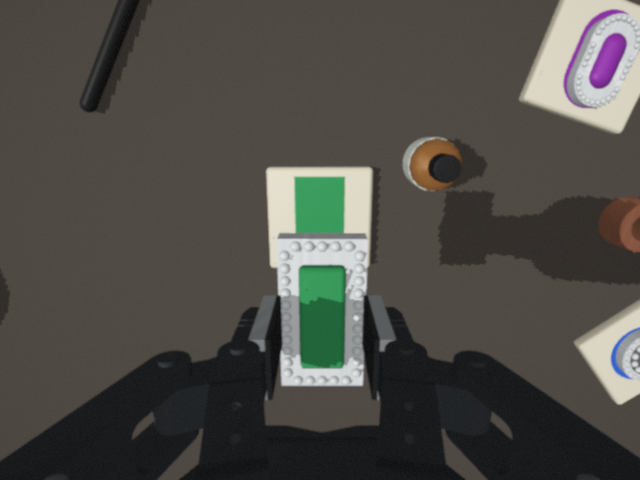

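The plaque is held straight (322,310) and its pad (319,217) has the same angle. The bottle (433,163) is about 65 mm off the finger line, which clears. I need ty of about -0.3 cm and tx of about +0.1 cm.

```bash
python3 -m inch '{"moves":[{"delta_pos":[0.1,-0.3,4],"dr":[0,0,0],"grip":2.8},{"delta_pos":[0,0,4],"dr":[0,0,0],"grip":2.8},{"delta_pos":[0,0,4],"dr":[0,0,0],"grip":2.8},{"delta_pos":[0,0,2],"dr":[0,0,0],"grip":2.8},{"delta_pos":[0,0,0],"dr":[0,0,0],"grip":2.8},{"delta_pos":[0,0,0],"dr":[0,0,0],"grip":2.8},{"delta_pos":[0,0,0],"dr":[0,0,0],"grip":2.8},{"delta_pos":[0,0,0],"dr":[0,0,0],"grip":2.8}]}';python3 plan.py .4633 .2383 .0168 18.8
```

```text
clock: 28.5
tcp_pos: [0.4648, 0.2403, 0.0359]
ee_rot: [-3.141, -0.004, 0.329]
force: [-0.3, 0.8, -0.4]
opening: 0.0325
grasp_force: 40.4
clock 28.5 pos [0.4648 0.2403 0.0359] yaw 18.8 q1,q6 [25. 96.] | turn rz 0.0 shift now [-0.21  0.14  1.91] after turn [-0.21  0.14  1.91]
```

```bash
python3 -m inch '{"moves":[{"delta_pos":[-0.1,0,0.9],"dr":[0,0,0],"grip":2.8},{"delta_pos":[0,0,0.8],"dr":[0,0,0],"grip":2.8},{"delta_pos":[0,0,0],"dr":[0,0,0],"grip":2.8},{"delta_pos":[0,0,0],"dr":[0,0,0],"grip":2.8},{"delta_pos":[0,0,0],"dr":[0,0,0],"grip":2.8}]}';python3 plan.py .4633 .2383 .0165 18.8
```

```text
clock: 29.0
tcp_pos: [0.4616, 0.2392, 0.0164]
ee_rot: [3.141, 0.001, 0.329]
force: [-0.3, 0.3, -0.6]
opening: 0.0325
grasp_force: 40.4
clock 29.0 pos [0.4616 0.2392 0.0164] yaw 18.8 q1,q6 [25. 96.] | turn rz 0.0 shift now [ 0.13  0.14 -0.01] after turn [ 0.13  0.14 -0.01]
```

```bash
python3 -m inch '{"moves":[{"delta_pos":[0.1,0.1,0],"dr":[0,0,0],"grip":2.8},{"delta_pos":[0,0,0],"dr":[0,0,0],"grip":2.8},{"delta_pos":[0,0,0],"dr":[0,0,0],"grip":4},{"delta_pos":[0,0,0],"dr":[0,0,0],"grip":5},{"delta_pos":[0,0,-2],"dr":[0,0,0],"grip":5},{"delta_pos":[0,0,-5],"dr":[0,0,0],"grip":5},{"delta_pos":[0,0,-5],"dr":[0,0,0],"grip":5},{"delta_pos":[0,0,-5],"dr":[0,0,0],"grip":5},{"delta_pos":[-1.6,4,-2],"dr":[0,0,0],"grip":5},{"delta_pos":[-1.6,4,-2],"dr":[0,0,0],"grip":5},{"delta_pos":[-1.6,4,-2],"dr":[0,0,0],"grip":5},{"delta_pos":[0,3,-2],"dr":[0,0,0],"grip":5}]}';python3 -m inch '{"moves":[{"delta_pos":[0,0,0],"dr":[0,0,0],"grip":5},{"delta_pos":[0,0,0],"dr":[0,0,0],"grip":5},{"delta_pos":[0,0,0],"dr":[0,0,0],"grip":5},{"delta_pos":[0,0,0],"dr":[0,0,0],"grip":5}]}';python3 hand.py w9 green 2>/dev/null; python3 - <<'E'
from h import *
from cell import ctrl
w=dict(np.load('w9.npz'));sc=ctrl.camera('scene');sd=ctrl.camera('side')
P={'round':('blue',.4383,-.0793),'oval':('purple',.6415,.0834),'plaque':('green',.4621,.2388),'flower':('red',.6113,-.0953)}
rows=[]
for n,(col,x,y) in P.items():
    rows.append(np.vstack([cv2.resize(topdown(c,.021,x,y,.05),(190,190)) for c in(w,sc,sd)]))
    for c in (w,sc,sd):
        uv=proj(c,[(x,y,.021)])[0]
        if not(20<uv[0]<620 and 20<uv[1]<460): print(n,'out');continue
        # brooch body top, cream block (pad) centroid
        img=topdown(c,.012,x,y,.06);h=mask(img,col)
        img2=topdown(c,.024,x,y,.016 if col!='blue' and col!='red' else .011)
        m=cv2.moments(mask(img2,col),True);k=img2.shape[0]
        print(n,'stone off mm',np.round([(m['m10']/m['m00']+.5-k/2)/4,(m['m01']/m['m00']+.5-k/2)/4],1))
cv2.imwrite('pics/final.png',np.hstack(rows)[:,:,::-1])
E
```

```text
clock: 30.2
tcp_pos: [0.465, 0.0792, 0.2679]
ee_rot: [3.141, -0.0, 0.328]
force: [0.6, 0.6, 0.2]
opening: 0.05
grasp_force: 0.0
clock: 30.6
tcp_pos: [0.4655, 0.0822, 0.2655]
ee_rot: [-3.141, 0.002, 0.33]
force: [-0.7, 0.7, -0.0]
opening: 0.0497
grasp_force: 0.0
round stone off mm [2.1 0.8]
round stone off mm [5.4 0.9]
round stone off mm [ 1.3 -3.8]
oval out
oval stone off mm [1.5 0.5]
oval stone off mm [-3.5 -5.9]
plaque stone off mm [0.  0.3]
plaque stone off mm [ 1.1 -0.9]
plaque stone off mm [-0.2 -3.8]
flower stone off mm [-0.   0.8]
flower stone off mm [4.6 0.6]
flower stone off mm [-1.1 -4.9]
```

View pics/final.png

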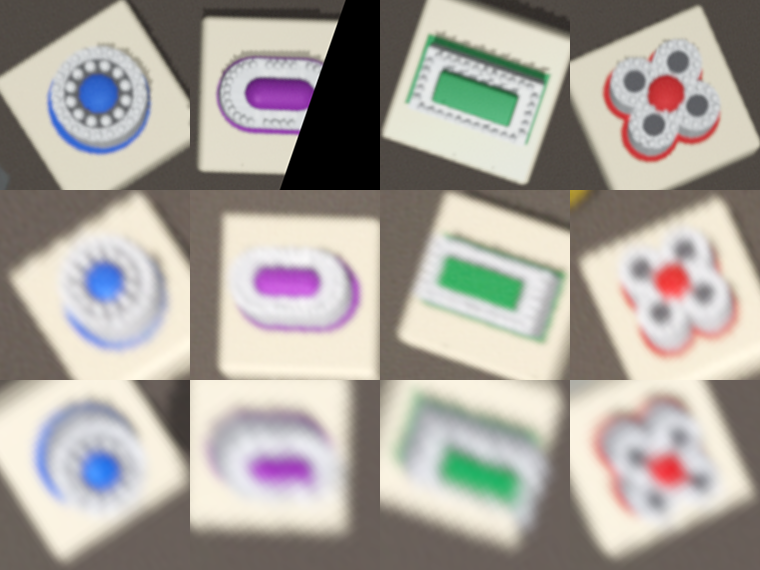

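View pics/w9.png

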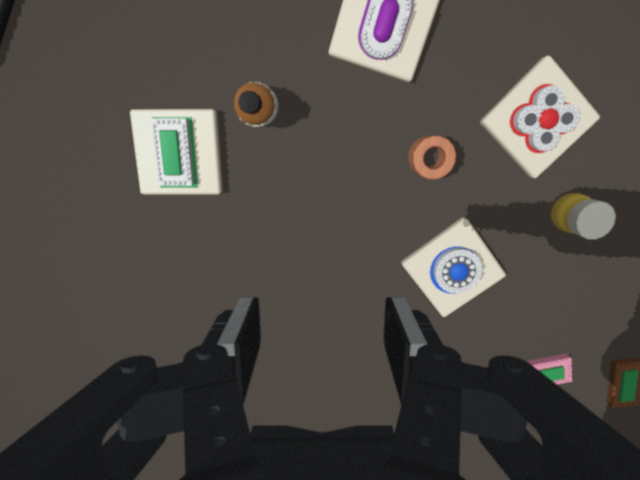

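All four brooches sit flat on their inlays, within about 3 mm and aligned. The bottle (252,103) and jar (580,215) are upright, and the gripper is empty and clear, so I am handing in.

```bash
python3 -c "
from cell import ctrl
print(ctrl.job_done())"
```

```text
the job is handed in; nothing more can be done
None
```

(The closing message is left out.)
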